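# Load the router's tool magazine in reverse order

### The job

Move the four tool holders from the row of black sleeves into the pockets of the aluminium tool magazine in reverse order: the holder that starts leftmost (seen from the robot) goes into the rightmost pocket, the next one into the pocket beside it, and so on, until the one that starts rightmost is in the leftmost pocket. Keep the holders upright, set each down gently, shank down and seated on its flange, neither dropping it nor parking it on the bench.

Things in the scene. Friction and masses are not known exactly. Their poses are not given: they have to be found in the camera images.
- endmill: End-mill holder: steel flange 48 mm dia, 10 mm thick; dark round collet nut 34 mm dia from 10 to 44 mm; bare cutter 12 mm dia up to 76 mm. 0.28 kg (+-30%). Origin on its axis at the flange's underside, where heights count from; z up along the axis. Round: yaw is random and does not matter. Below the flange a tapered shank, 34 mm long, 22 to 13 mm dia, hangs loosely in the sleeve.
- facemill: Face-mill holder: same flange, shank, origin and axes as the end-mill holder; neck 30 mm dia from 10 to 22 mm; squat wide dark head 58 mm dia from 22 to 52 mm, its flat top with six small brass-coloured inserts. 0.50 kg (+-30%).
- drillchuck: Drill-chuck holder, the tallest: same flange, shank, origin and axes as the end-mill holder; bright round chuck 40 mm dia from 10 to 62 mm, cone-shaped nose up to 76 mm, thin drill 6 mm dia up to 102 mm. 0.45 kg (+-30%).
- probe: Touch-probe holder: same flange, shank, origin and axes as the end-mill holder; white round plastic body 50 mm dia from 10 to 50 mm; thin stylus 4 mm dia with an 8 mm ball, up to 90 mm. 0.35 kg (+-30%).
- sleeve_endmill: Square black sleeve in which the end-mill holder starts, flange on its top. Fixed, 60 x 60 x 40 mm, hole 30 mm dia. Origin at the centre of its underside, z up. The four like sleeves stand 72 mm apart in a row on a rail 12 mm high (sleeve tops 52 mm above the bench); the row runs along their y axis, +y to the robot's left; which stands where in the row changes.
- sleeve_facemill: Square black sleeve in which the face-mill holder starts; fixed, same size, origin and axes as the end-mill holder's sleeve.
- sleeve_drillchuck: Square black sleeve in which the drill-chuck holder starts; fixed, same size, origin and axes as the end-mill holder's sleeve.
- sleeve_probe: Square black sleeve in which the touch-probe holder starts; fixed, same size, origin and axes as the end-mill holder's sleeve.
- magazine: Tool magazine: fixed aluminium block 70 (x) x 300 (y) x 50 mm (z), four empty pockets in its top, 30 mm dia, 42 mm deep, at x = 0, y = +108, +36, -36, -108 mm. Origin at the centre of its underside, z up, +y to the robot's left. A seated holder's flange rests on its top (origins 50 mm apart in height), with 4 mm play to each side. Stands left or right of the sleeves.
- rail: The low fixed aluminium rail that carries the four sleeves: 74 (x) x 310 (y) x 12 mm (z). Origin at the centre of its underside, z up, +y to the robot's left along the row; the sleeves stand on it at x = 0, y = +108, +36, -36, -108 mm.
Not all that is in view belongs to the job. What is shaped like the probe but blue or purple is not meant.

How it is judged:
By the outcome, as a careful person would: the job done as asked, in the order asked, and still so for the second after the job is handed in, with the robot touching nothing.
It also fails if it takes over 115 s, if anything falls off the work surface, if the arm or the gripper's body presses on something with over 40 N, if the wrist force passes 120 N, or if a joint passes its speed limit or range.

### The arm

A 6-joint arm with a two-finger parallel gripper is mounted at the origin on the work surface. World frame = base frame: x ahead of the robot, y to its left, z up, the work surface at z = 0. Lengths are in m, angles in degrees, forces in N, time in s.
With the tool pointing down it reaches from about 0.325 to 0.925 m from the base axis. Payload 3.1 kg.
Tool frame: the origin (TCP) lies between the finger pads; the fingertips stand env.tcp_to_tips ahead of it and the grasp point (between the pads) lies 6 mm ahead of it (env.tcp_to_tips is the distance from the TCP to the fingertips, in m); z points along the fingers, y is the direction in which the jaws open and shut (so a half turn about z gives the same grasp; the last joint's range is limited). The gripper opens to 85 mm and grips with 20 to 120 N. Pads are 22 mm wide; open, the fingers measure 114 mm over their backs; the gripper's body (76 mm by 85 mm) begins 54 mm behind the grasp point. The pads swing forward as they close: fully open they stand 13 mm farther back than shut.
Start: joints at [57.743, 12.427, 92.441, -0, 75.132, -6.429], TCP at [0.272, 0.563, 0.256] pointing down, gripper open.
Joint ranges: [-157.48, 157.48], [-44.54, 120.13], [17.64, 146.25], [-64.5, 244.5], [7.68, 150.69], [-147.95, 147.95]. Speed limits (degrees/s): [159.86, 159.86, 180, 180, 180, 180].

### API

Orientations are given as [roll, pitch, yaw] about the fixed x, y, z axes, in that order (R = Rz(yaw) Ry(pitch) Rx(roll)).
In Python, from plant import env, read_camera, ticket gives the robot as it stands.
- The arm moves only by the tool arm_command, never from a script. Its argument "series" is one flat list of numbers, 7 for each row, row after row: the shift along the tool's x, y, z in cm, then the turn, a rotation vector about the tool's x, y, z in degrees, then the closure, from 0 (fully open) to 1 (shut). In form: [tx, ty, tz, rx, ry, rz, fingers, tx, ty, tz, rx, ry, rz, fingers, ...]. A call has exactly 8 rows; each row shifts and turns the commanded pose from where the row before left it, along the tool's axes as they then stand; what a row does not reach is not made up. A row lasts 1/8 s, in which the tool goes at most 62.5 mm and 10.7 degrees, less where a joint would pass 70% of its speed; a pose out of reach is approached as far as the arm can. A call is refused whole if a number of a shift passes 6.25 or a number of a turn 10.7, either way. A call with a gripper value outside its range is refused whole. The fingers move at their own pace and stop on an object; "squeeze" is the grip in N (left out, the last holds). Time passes only in rows, so rows that do not move let the fingers close, or fill a call up. It gives the time, the measured TCP pose, the force and the opening at its end, in the units of the state.
- env.sense(): the state, without advancing time (a new reading comes with each control period).
- read_camera(name): name is "scene" or "top" or "wrist"; returns a dict with "img" (480x640x3 uint8, blue, green, red), "fx", "fy", "cx", "cy" (pixels), "R" (3x3) and "t" (3): a world point X has camera coordinates R X + t. Camera axes: x right, y down, z forward; pixel columns grow to the right and rows downward; lengths in m; the calibration is good to about 2 mm. A picture is of the moment at which its call begins. There is no depth.
- ticket.finish_job(): hands the job in, once; it reports no verdict.
The state is a dict: "t": time; "joint_pos": joint angles; "dq": joint speeds; "effort": joint torques, N m; "ee_pos": TCP position; "orientation": TCP orientation; "wrist_force": force on the tool from outside, world axes, zero at the start; "ft_torque": the same for the moment, N m; "grip_width": opening from 0.0 (shut) to 1.0 (fully open).
Only numpy, scipy, OpenCV 4.12 (cv2) and the standard library are available. Lean on these libraries where they do the work, as an engineer would, in place of code of your own. Each camera call takes 0.05 s, during which the arm holds its last target.

## Working session

There is one attempt and no reset: what is moved stays moved. The work goes in short steps, Python scripts to look and compute and a tool call to move; the robot and the scene stay as the last step left them, time stands still between calls to the robot, and variables do not carry over. Pictures are saved under pics/ and viewed, and the job is handed in when it is done.

Besides the shell and the picture viewer there is one more tool, called by a JSON object that holds its "op" and its "data", one argument or row to a line. arm_command: Moves the arm, as the interface text tells. Its arguments: {"type":"object","properties":{"series":{"type":"array","items":{"type":"number"}},"squeeze":{"type":"number"}},"required":["series"]}

```bash
ls; mkdir -p pics; python3 - <<'E'
from plant import env, read_camera
import cv2
print(env.sense(), env.tcp_to_tips)
for n in ("scene","top"):
    c=read_camera(n); cv2.imwrite(f"pics/{n}0.png",c["img"]); print(n,c["fx"],c["cx"],c["cy"],c["R"],c["t"])
E
```

```text
pics
{'t': 0.0, 'joint_pos': array([ 5.77408929e+01,  1.24774498e+01,  9.25273956e+01, -7.80876813e-04,
        7.51307688e+01, -6.42864884e+00]), 'dq': array([ 0.04139941,  0.02410567, -0.04148424,  0.06137366, -0.03087349,
        0.03234196]), 'effort': array([-8.14027026e-04, -3.96826601e+01, -3.03859913e+01, -1.82326503e-04,
        9.33885109e-03, -6.82811674e-06]), 'ee_pos': array([0.27190523, 0.56193287, 0.25497056]), 'orientation': array([-1.79865154e+02, -1.44346251e-02,  1.54169726e+02]), 'wrist_force': array([-0.11863234, -0.03999594,  0.3382166 ]), 'ft_torque': array([-0.02172311, -0.02770906,  0.03849578]), 'grip_width': 1.0002327859085085} 0.025
scene 536.2637053989795 315.42791635753105 241.9048929433645 [[-0.2529559   0.96744127 -0.00840869]
 [ 0.6731302   0.16974659 -0.71977901]
 [-0.69491657 -0.18773249 -0.69415234]] [ 0.18923305 -0.28590025  1.54943223]
top 518.5017970406132 317.66638052828097 240.3738371642843 [[-0.01363344 -0.99957458  0.02578362]
 [-0.99505781  0.01102634 -0.09868323]
 [ 0.09835694 -0.02700159 -0.99478481]] [-0.05361062  0.51029564  0.96766183]
```

View pics/scene0.png

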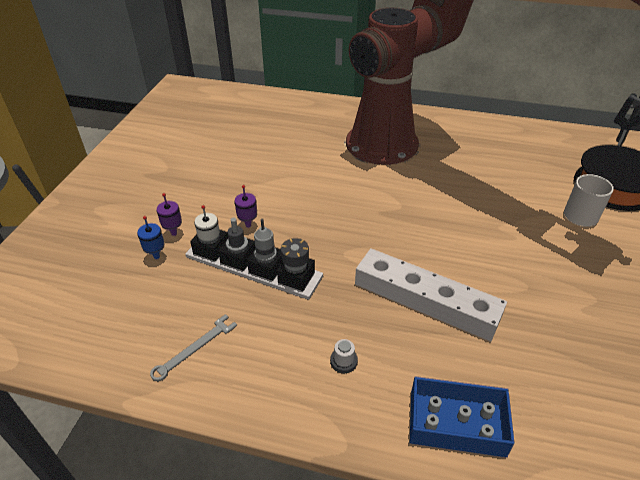

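View pics/top0.png

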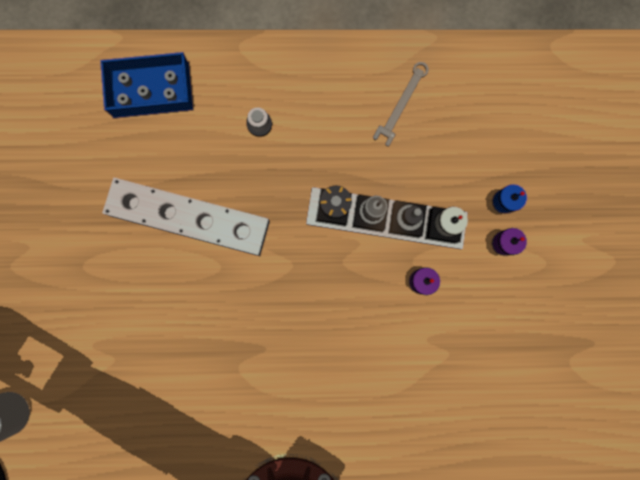

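```bash
python3 - <<'E'
import cv2
im=cv2.imread("pics/top0.png")
cv2.imwrite("pics/mag.png",cv2.resize(im[170:265,95:280],None,fx=4.3,fy=4.3,interpolation=cv2.INTER_CUBIC))
cv2.imwrite("pics/row.png",cv2.resize(im[175:255,300:480],None,fx=4.4,fy=4.4,interpolation=cv2.INTER_CUBIC))
im=cv2.imread("pics/scene0.png")
cv2.imwrite("pics/rows.png",cv2.resize(im[180:310,130:340],None,fx=3.8,fy=3.8,interpolation=cv2.INTER_CUBIC))
E
```

```text
(no output)
```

View pics/mag.png

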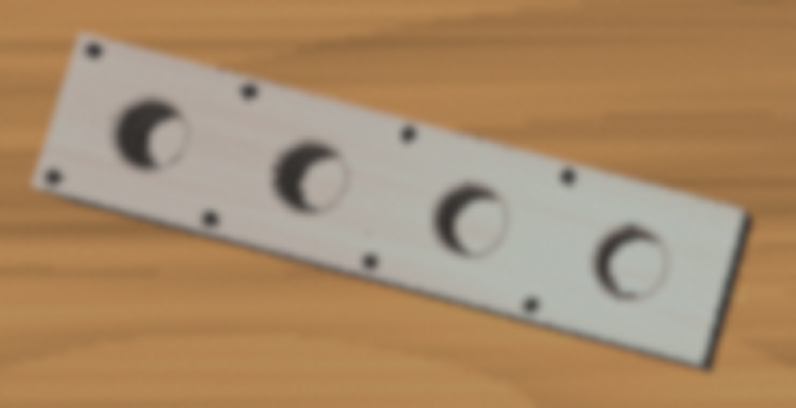

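View pics/row.png

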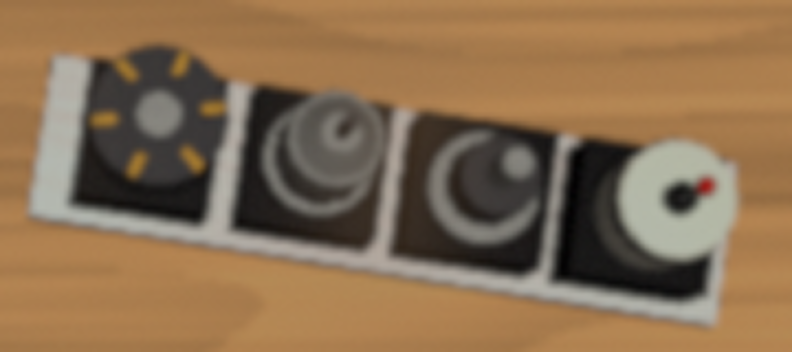

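View pics/rows.png

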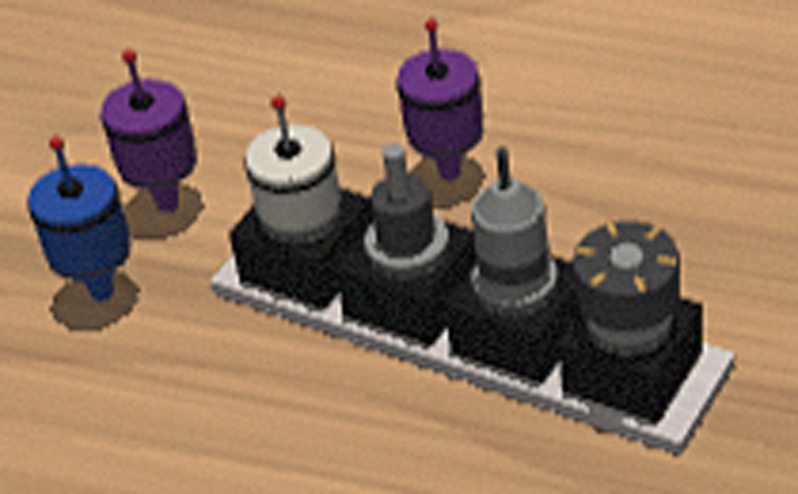

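```bash
cat > h.py <<'E'
import numpy as np, cv2
from scipy.optimize import least_squares
TOP=dict(f=518.5018,cx=317.66638,cy=240.37384,R=np.array([[-0.01363344,-0.99957458,0.02578362],[-0.99505781,0.01102634,-0.09868323],[0.09835694,-0.02700159,-0.99478481]]),t=np.array([-0.05361062,0.51029564,0.96766183]))
SC=dict(f=536.2637,cx=315.4279,cy=241.9049,R=np.array([[-0.2529559,0.96744127,-0.00840869],[0.6731302,0.16974659,-0.71977901],[-0.69491657,-0.18773249,-0.69415234]]),t=np.array([0.18923305,-0.28590025,1.54943223]))
def frm(c): return dict(f=c["fx"],cx=c["cx"],cy=c["cy"],R=np.array(c["R"]),t=np.array(c["t"]))
def proj(c,X):
    p=np.asarray(X)@c["R"].T+c["t"]; return p[...,:2]/p[...,2:]*c["f"]+[c["cx"],c["cy"]]
def ray(c,uv,z):
    d=c["R"].T@np.array([(uv[0]-c["cx"])/c["f"],(uv[1]-c["cy"])/c["f"],1]); o=-c["R"].T@c["t"]
    return o+d*(z-o[2])/d[2]
def uncrop(p,s,ox,oy): return (np.array(p,float)+.5)/s-.5+[ox,oy]
def fit(pairs,g):
    def P(q,M):
        c,s=np.cos(q[2]),np.sin(q[2]); M=np.asarray(M,float)
        return np.c_[q[0]+c*M[:,0]-s*M[:,1],q[1]+s*M[:,0]+c*M[:,1],M[:,2]]
    r=least_squares(lambda q:np.concatenate([(proj(c,P(q,M))-uv).ravel() for c,M,uv in pairs]),g)
    return r.x,r.fun,P
E
python3 - <<'E'
from h import *
h=uncrop([(151,134),(312,177),(471,220),(631,263)],4.3,95,170)
cm=uncrop([(80,34),(750,211),(710,368),(33,186)],4.3,95,170)
M=[(0,y,.05) for y in(.108,.036,-.036,-.108)]+[(.035,.15,.05),(.035,-.15,.05),(-.035,-.15,.05),(-.035,.15,.05)]
q,f,P=fit([(TOP,M,np.r_[h,cm])],[.5,.2,0]); print("mag",q,np.degrees(q[2]),f.round(1)); print(P(q,M[:4]))
rc=uncrop([(53,57),(735,163),(715,322),(30,215)],4.4,300,175)
M=[(.037,.155,.012),(.037,-.155,.012),(-.037,-.155,.012),(-.037,.155,.012)]
q,f,P=fit([(TOP,M,rc)],[.5,-.2,0]); print("rail top",q,np.degrees(q[2]),f.round(1))
rs=uncrop([(735,357),(680,440),(214,283)],3.8,130,180)
M2=[(-.037,.155,.012)]
# scene: corners right end near robot (735,357)=(-,+), far (680,440)=(+,+), (214,283)=(+,-)
M2=[(-.037,.155,.012),(.037,.155,.012),(.037,-.155,.012)]
q2,f,_=fit([(SC,M2,rs)],q); print("rail sc",q2,np.degrees(q2[2]),f.round(1))
print(P(q,[(0,y,.052) for y in(.108,.036,-.036,-.108)]))
for n,p,z in(("fm",(158,115),.104),("dc chuck",(337,136),.117),("em flange",(485,187),.062),("pr",(678,200),.102)): print(n,ray(TOP,uncrop(p,4.4,300,175),z))
for n,p,z in(("fm",(627,256),.104),("pr",(290,153),.102),("drill tip",(502,150),.154),("em tip",(394,150),.128)): print(n,ray(SC,uncrop(p,3.8,130,180),z))
E
```

```text
mag [ 0.55584057  0.18617398 -0.27269687] -15.62437962728123 [ 0.2  0.2  0.   0.2  0.3  0.1  0.4  0.   0.5 -0.1 -0.5 -0.1 -1.2 -0.5
  0.3  0.3]
[[0.58492817 0.29018317 0.05      ]
 [0.56553643 0.22084371 0.05      ]
 [0.5461447  0.15150425 0.05      ]
 [0.52675297 0.08216479 0.05      ]]
rail top [ 0.55435709 -0.19645432 -0.16541453] -9.477554592734316 [-0.1 -0.6  0.5 -0.4  0.4  0.5 -0.7  0.5]
rail sc [ 0.55572853 -0.19372581 -0.17477825] -10.014056173736352 [ 0.4 -0.8  0.4  1.1 -0.8 -0.7]
[[ 0.5721405  -0.0899285   0.052     ]
 [ 0.56028489 -0.16094571  0.052     ]
 [ 0.54842929 -0.23196293  0.052     ]
 [ 0.53657368 -0.30298014  0.052     ]]
fm [ 0.57239456 -0.09055617  0.104     ]
dc chuck [ 0.56096463 -0.16113823  0.117     ]
em flange [ 0.54767294 -0.23132133  0.062     ]
pr [ 0.53585732 -0.30164103  0.102     ]
fm [ 0.57373647 -0.08858346  0.104     ]
pr [ 0.53839868 -0.29885421  0.102     ]
drill tip [ 0.5612661  -0.15953218  0.154     ]
em tip [ 0.54839394 -0.2287514   0.128     ]
```

```bash
cat > p.py <<'E'
import sys, numpy as np
from scipy.spatial.transform import Rotation as Ro
from plant import env
def plan(wps, grip, fill=8):
    """wps: list of (x,y,z,psi,nrows); prints rows"""
    s=env.sense(); p=np.array(s["ee_pos"]); R=Ro.from_euler("xyz",s["orientation"],degrees=True)
    print("t",round(s["t"],2),"ee",p.round(4),np.round(s["orientation"],2),"F",np.round(s["wrist_force"],1),"g",round(s["grip_width"],3))
    rows=[]
    for x,y,z,psi,n in wps:
        T=Ro.from_euler("xyz",[180,0,psi],degrees=True); d=(np.array([x,y,z])-p)/n; rv=(R.inv()*T).as_rotvec()/n
        for i in range(n):
            rows.append([*(R.inv().apply(d)*100),*np.degrees(rv),grip]); p=p+d; R=R*Ro.from_rotvec(rv)
    while len(rows)%8: rows.append([0]*6+[grip])
    for k in range(0,len(rows),8):
        print("CALL"); print(", ".join(" ".join(f"{round(v,2):g}," for v in r) for r in rows[k:k+8]))
E
python3 -c "
from p import *
plan([(.573,-.0897,.255,80.4,14)],0)"
```

```text
t 0.1 ee [0.2719 0.562  0.2551] [-1.7987e+02 -1.0000e-02  1.5417e+02] F [-1.2  0.5 -0. ] g 1.001
CALL
-3.96, -3.25, 0.01, -0.01, 0, 5.27, 0,, -4.25, -2.88, 0.01, -0.01, 0, 5.27, 0,, -4.49, -2.47, 0.01, -0.01, 0, 5.27, 0,, -4.7, -2.05, 0, -0.01, 0, 5.27, 0,, -4.87, -1.61, 0, -0.01, 0, 5.27, 0,, -5, -1.16, 0, -0.01, 0, 5.27, 0,, -5.08, -0.69, 0, -0.01, 0, 5.27, 0,, -5.12, -0.22, 0, -0.01, 0, 5.27, 0,
CALL
-5.12, 0.25, 0, -0.01, 0, 5.27, 0,, -5.08, 0.72, 0, -0.01, 0, 5.27, 0,, -4.99, 1.18, 0, -0.01, 0, 5.27, 0,, -4.86, 1.63, 0, -0.01, 0, 5.27, 0,, -4.69, 2.07, 0, -0.01, 0, 5.27, 0,, -4.48, 2.5, 0, -0.01, 0, 5.27, 0,, 0, 0, 0, 0, 0, 0, 0,, 0, 0, 0, 0, 0, 0, 0,
```

{"op": "arm_command", "data": {
  "series": [-4.0,-3.2,0,0,0,5.3,0,-4.2,-2.9,0,0,0,5.3,0,-4.5,-2.5,0,0,0,5.3,0,-4.7,-2.0,0,0,0,5.3,0,-4.9,-1.6,0,0,0,5.3,0,-5.0,-1.2,0,0,0,5.3,0,-5.1,-0.7,0,0,0,5.3,0,-5.1,-0.2,0,0,0,5.3,0]
}}

```text
t: 1.1
ee_pos: [0.4441, 0.1883, 0.2559]
orientation: [-180.0, -0.0, 111.6]
wrist_force: [0.0, 0.8, -0.2]
grip_width: 1.0
```

{"op": "arm_command", "data": {
  "series": [-5.1,0.2,0,0,0,5.3,0,-5.1,0.7,0,0,0,5.3,0,-5.0,1.2,0,0,0,5.3,0,-4.9,1.6,0,0,0,5.3,0,-4.7,2.1,0,0,0,5.2,0,-4.5,2.5,0,0,0,5.0,0,0,0,0,0,0,0,0,0,0,0,0,0,0,0]
}}

```text
t: 2.1
ee_pos: [0.5705, -0.0908, 0.2555]
orientation: [-179.9, -0.0, 80.4]
wrist_force: [-0.6, 0.3, 0.5]
grip_width: 0.998
```

```bash
python3 -c "
from p import *
from plant import read_camera
import cv2
c=read_camera('wrist'); cv2.imwrite('pics/w1.png',c['img'])
from h import *
k=frm(c)
print(proj(k,np.array([(.573,-.0897,.104),(.561,-.161,.154),(.5267,.0822,.05)])))
plan([(.573,-.0897,.17,80.4,4)],0)"
```

```text
[[323.5409188  220.55078509]
 [324.13755092 360.66880278]
 [210.89602136 -36.76826455]]
t 2.15 ee [ 0.5704 -0.0902  0.2557] [-1.7991e+02 -4.0000e-02  8.0420e+01] F [-0.2  1.  -0.4] g 1.004
CALL
0.02, 0.06, 2.14, -0.02, -0.01, 0, 0,, 0.02, 0.06, 2.14, -0.02, -0.01, 0, 0,, 0.02, 0.06, 2.14, -0.02, -0.01, 0, 0,, 0.02, 0.06, 2.14, -0.02, -0.01, 0, 0,, 0, 0, 0, 0, 0, 0, 0,, 0, 0, 0, 0, 0, 0, 0,, 0, 0, 0, 0, 0, 0, 0,, 0, 0, 0, 0, 0, 0, 0,
```

View pics/w1.png

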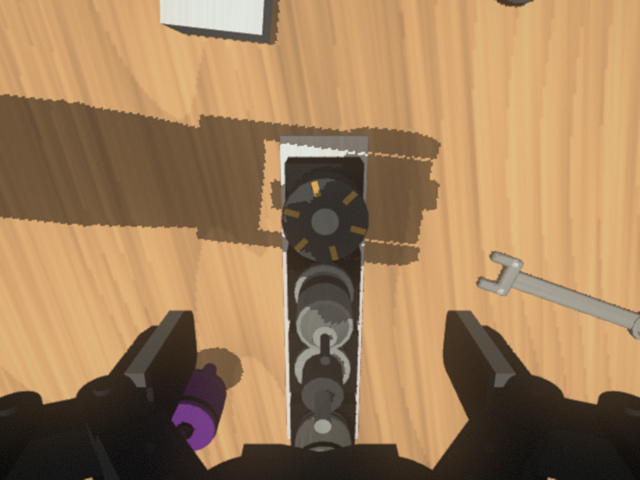

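{"op": "arm_command", "data": {
  "series": [0.1,0.25,2,0,0,0,0,0,0,4,0,0,0,0,0,0,4,0,0,0,0,0,0,3.0,0,0,0,0,0,0,2.0,0,0,0,0,0,0,1.0,0,0,0,0,0,0,0.6,0,0,0,0,0,0,0,0,0,0,0]
}}

```text
t: 3.15
ee_pos: [0.5742, -0.0906, 0.0908]
orientation: [179.9, 0.0, 80.4]
wrist_force: [0.3, 0.3, -0.6]
grip_width: 0.998
```

```bash
python3 -c "
from p import *
from plant import read_camera
import cv2
c=read_camera('wrist'); cv2.imwrite('pics/w2.png',c['img'])
plan([(.573,-.0897,.09,80.4,2)],0)"
```

```text
t 3.2 ee [ 0.5745 -0.0907  0.0912] [1.799e+02 1.000e-02 8.037e+01] F [ 0.8 -0.5  0.5] g 0.999
CALL
0.04, -0.08, 0.06, 0.05, 0.01, -0.01, 0,, 0.04, -0.08, 0.06, 0.05, 0.01, -0.01, 0,, 0, 0, 0, 0, 0, 0, 0,, 0, 0, 0, 0, 0, 0, 0,, 0, 0, 0, 0, 0, 0, 0,, 0, 0, 0, 0, 0, 0, 0,, 0, 0, 0, 0, 0, 0, 0,, 0, 0, 0, 0, 0, 0, 0,
```

View pics/w2.png

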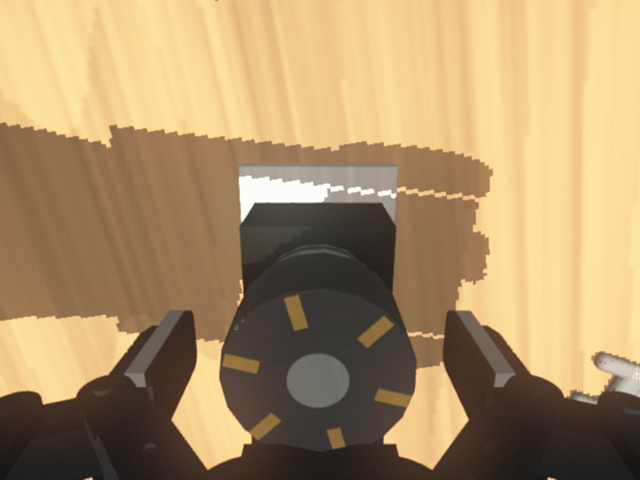

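{"op": "arm_command", "data": {
  "series": [0.1,-0.1,0.1,0,0,0,0.2,0,0,0,0,0,0,0.5,0,0,0,0,0,0,1,0,0,0,0,0,0,1,0,0,0,0,0,0,1,0,0,0,0,0,0,1,0,0,0,0,0,0,1,0,0,0,0,0,0,1],
  "squeeze": 60
}}

```text
t: 4.2
ee_pos: [0.5739, -0.0896, 0.0904]
orientation: [179.9, 0.0, 80.4]
wrist_force: [0.9, 0.7, 5.9]
grip_width: 0.663
```

```bash
python3 -c "
from p import *
plan([(.573,-.0897,.22,80.4,8)],1)"
```

```text
t 4.2 ee [ 0.5739 -0.0896  0.0904] [1.7988e+02 1.0000e-02 8.0370e+01] F [0.9 0.7 5.9] g 0.663
CALL
-0, -0.01, -1.62, 0.02, 0, -0, 1,, -0, -0.01, -1.62, 0.02, 0, -0, 1,, -0, -0.01, -1.62, 0.02, 0, -0, 1,, -0, -0.01, -1.62, 0.02, 0, -0, 1,, -0, -0.01, -1.62, 0.02, 0, -0, 1,, -0, -0.01, -1.62, 0.02, 0, -0, 1,, -0, -0.01, -1.62, 0.02, 0, -0, 1,, -0, -0.01, -1.62, 0.02, 0, -0, 1,
```

{"op": "arm_command", "data": {
  "series": [0,0,-0.5,0,0,0,1,0,0,-1,0,0,0,1,0,0,-1.5,0,0,0,1,0,0,-2,0,0,0,1,0,0,-2,0,0,0,1,0,0,-2,0,0,0,1,0,0,-1,0,0,0,1,0,0,0,0,0,0,1]
}}

```text
t: 5.2
ee_pos: [0.5737, -0.0896, 0.1908]
orientation: [179.8, 0.0, 80.4]
wrist_force: [0.9, -1.0, -5.1]
grip_width: 0.663
```

```bash
python3 -c "
from p import *
from plant import read_camera
import cv2
c=read_camera('wrist'); cv2.imwrite('pics/w3.png',c['img'])
plan([(.5267,.0822,.19,74.4,6)],1)"
```

```text
t 5.25 ee [ 0.5729 -0.0894  0.1895] [179.98   0.    80.37] F [ 0.1 -0.1 -5.6] g 0.663
CALL
2.69, -1.24, -0.01, 0, 0, 1, 1,, 2.67, -1.28, -0.01, 0, 0, 1, 1,, 2.65, -1.33, -0.01, 0, 0, 1, 1,, 2.62, -1.38, -0.01, 0, 0, 1, 1,, 2.6, -1.42, -0.01, 0, 0, 1, 1,, 2.57, -1.47, -0.01, 0, 0, 1, 1,, 0, 0, 0, 0, 0, 0, 1,, 0, 0, 0, 0, 0, 0, 1,
```

View pics/w3.png

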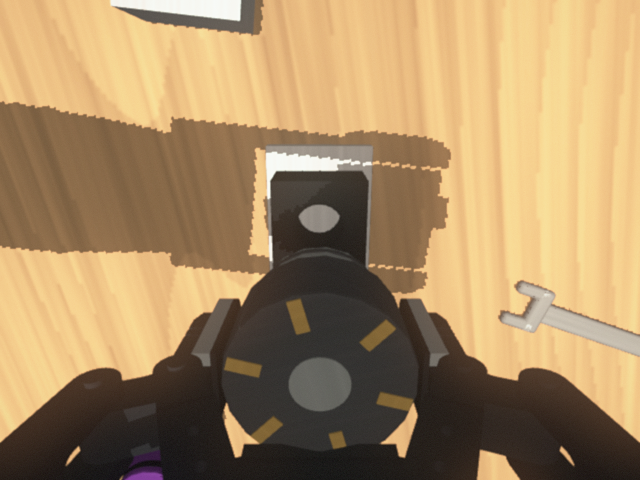

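```bash
cat >> p.py <<'E'
def held(uv,ztop_above_tcp):
    from h import frm,ray
    from plant import read_camera
    c=frm(read_camera('wrist')); s=env.sense(); e=np.array(s["ee_pos"])
    X=ray(c,uv,e[2]+ztop_above_tcp); R=Ro.from_euler("xyz",s["orientation"],degrees=True)
    print("offset tool mm",(R.inv().apply(X-e)*1000).round(1))
E
python3 -c "
from p import *
held((320,384),.014)"
```

```text
offset tool mm [ -1.1   0.6 -14. ]
```

{"op": "arm_command", "data": {
  "series": [2.7,-1.2,0,0,0,1,1,2.7,-1.3,0,0,0,1,1,2.6,-1.3,0,0,0,1,1,2.6,-1.4,0,0,0,1,1,2.6,-1.4,0,0,0,1,1,2.6,-1.5,0,0,0,1,1,0,0,0,0,0,0,1,0,0,0,0,0,0,1]
}}

```text
t: 6.3
ee_pos: [0.5264, 0.082, 0.1884]
orientation: [-179.9, 0.1, 74.4]
wrist_force: [0.5, -0.2, -4.7]
grip_width: 0.666
```

```bash
python3 -c "
from p import *
from plant import read_camera
import cv2
c=read_camera('top'); cv2.imwrite('pics/t4.png',cv2.resize(c['img'][150:290,90:340],None,fx=3,fy=3))
c=read_camera('scene'); cv2.imwrite('pics/s4.png',cv2.resize(c['img'][180:340,240:520],None,fx=2.8,fy=2.8))
plan([(.5267,.0822,.19,74.4,6)],1)"
```

```text
t 6.4 ee [0.5269 0.0815 0.1889] [-1.7997e+02  3.0000e-02  7.4330e+01] F [ 0.7  0.7 -4.5] g 0.666
CALL
0.01, -0.01, -0.02, -0.01, 0.01, -0.01, 1,, 0.01, -0.01, -0.02, -0.01, 0.01, -0.01, 1,, 0.01, -0.01, -0.02, -0.01, 0.01, -0.01, 1,, 0.01, -0.01, -0.02, -0.01, 0.01, -0.01, 1,, 0.01, -0.01, -0.02, -0.01, 0.01, -0.01, 1,, 0.01, -0.01, -0.02, -0.01, 0.01, -0.01, 1,, 0, 0, 0, 0, 0, 0, 1,, 0, 0, 0, 0, 0, 0, 1,
```

View pics/s4.png

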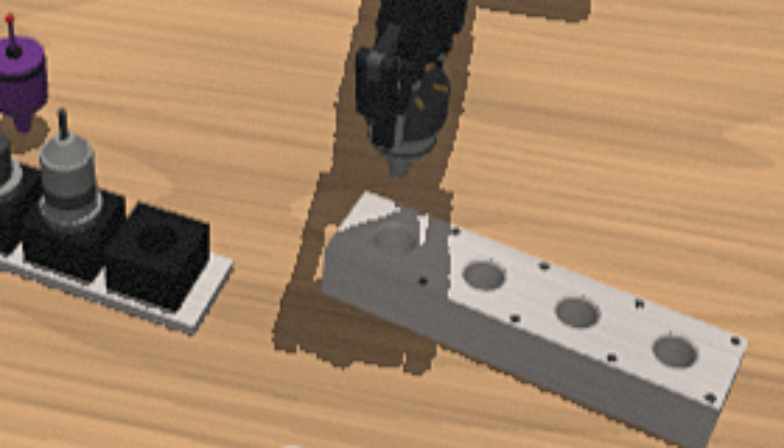

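{"op": "arm_command", "data": {
  "series": [0.15,-0.05,1.5,0,0,0,1,0,0,2,0,0,0,1,0,0,2,0,0,0,1,0,0,1.5,0,0,0,1,0,0,1.2,0,0,0,1,0,0,0.9,0,0,0,1,0,0,0.5,0,0,0,1,0,0,0,0,0,0,1]
}}

```text
t: 7.4
ee_pos: [0.5268, 0.0838, 0.0932]
orientation: [-180.0, 0.0, 74.4]
wrist_force: [0.4, -0.3, -5.3]
grip_width: 0.669
```

```bash
python3 -c "
from p import *
from plant import read_camera
import cv2
c=read_camera('scene'); cv2.imwrite('pics/s5.png',cv2.resize(c['img'][180:340,240:520],None,fx=2.8,fy=2.8))
plan([(.5267,.0822,.0884,74.4,6)],1)"
```

```text
t 7.45 ee [0.5271 0.0838 0.0936] [ 1.7997e+02 -1.0000e-02  7.4370e+01] F [ 0.7 -0.4 -5.2] g 0.668
CALL
-0.03, 0, 0.09, 0.01, -0, -0, 1,, -0.03, 0, 0.09, 0.01, -0, -0, 1,, -0.03, 0, 0.09, 0.01, -0, -0, 1,, -0.03, 0, 0.09, 0.01, -0, -0, 1,, -0.03, 0, 0.09, 0.01, -0, -0, 1,, -0.03, 0, 0.09, 0.01, -0, -0, 1,, 0, 0, 0, 0, 0, 0, 1,, 0, 0, 0, 0, 0, 0, 1,
```

View pics/s5.png

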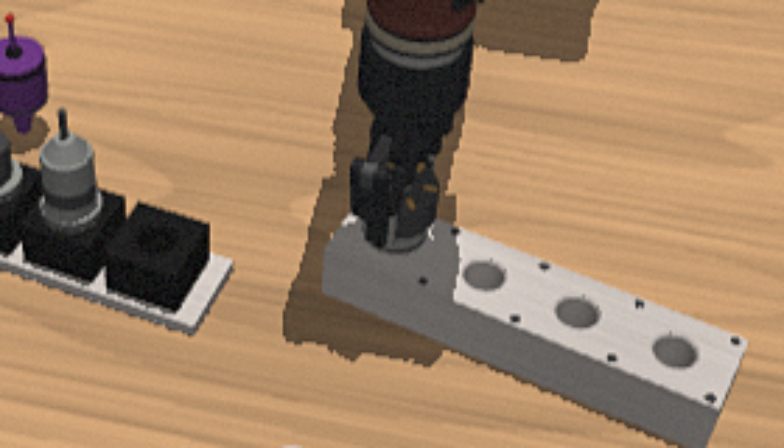

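{"op": "arm_command", "data": {
  "series": [0,0,0.1,0,0,0,1,0,0,0.1,0,0,0,1,0,0,0.1,0,0,0,1,0,0,0.1,0,0,0,1,0,0,0.05,0,0,0,1,0,0,0.05,0,0,0,1,0,0,0,0,0,0,1,0,0,0,0,0,0,1]
}}

```text
t: 8.45
ee_pos: [0.5268, 0.0838, 0.0885]
orientation: [-180.0, 0.0, 74.4]
wrist_force: [-1.6, -0.3, -3.3]
grip_width: 0.661
```

{"op": "arm_command", "data": {
  "series": [0,0,0.05,0,0,0,1,0,0,0.03,0,0,0,1,0,0,0,0,0,0,1,0,0,0,0,0,0,0.3,0,0,0,0,0,0,0.1,0,0,0,0,0,0,0,0,0,0,0,0,0,0,0,0,0,0,0,0,0]
}}

```text
t: 9.45
ee_pos: [0.5269, 0.0838, 0.0875]
orientation: [180.0, -0.0, 74.4]
wrist_force: [0.5, -0.4, 0.4]
grip_width: 0.999
```

```bash
python3 -c "
from p import *
from plant import read_camera
import cv2
c=read_camera('wrist'); cv2.imwrite('pics/w6.png',c['img'])
plan([(.527,.083,.22,80.4,6),(.561,-.161,.23,80.4,8)],0)"
```

```text
t 9.5 ee [0.5269 0.0838 0.0875] [180.    -0.    74.37] F [-0.4  0.4  0.1] g 0.999
CALL
-0.01, 0.01, -2.21, 0, -0, -1, 0,, -0.01, 0.01, -2.21, 0, -0, -1, 0,, -0.01, 0.01, -2.21, 0, -0, -1, 0,, -0.01, 0.01, -2.21, 0, -0, -1, 0,, -0.01, 0, -2.21, 0, -0, -1, 0,, -0.01, 0, -2.21, 0, -0, -1, 0,, -2.94, 0.93, -0.12, -0, 0, 0, 0,, -2.94, 0.93, -0.12, -0, 0, 0, 0,
CALL
-2.94, 0.93, -0.12, -0, 0, 0, 0,, -2.94, 0.93, -0.12, -0, 0, 0, 0,, -2.94, 0.93, -0.12, -0, 0, 0, 0,, -2.94, 0.93, -0.12, -0, 0, 0, 0,, -2.94, 0.93, -0.12, -0, 0, 0, 0,, -2.94, 0.93, -0.12, -0, 0, 0, 0,, 0, 0, 0, 0, 0, 0, 0,, 0, 0, 0, 0, 0, 0, 0,
```

View pics/w6.png

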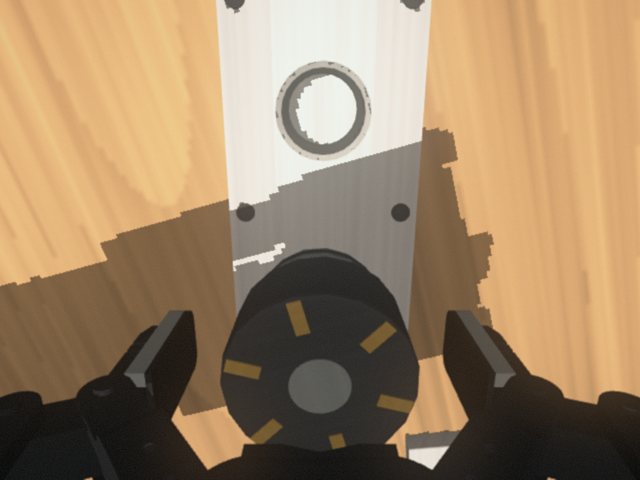

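{"op": "arm_command", "data": {
  "series": [0,0,-1.2,0,0,0,0,0,0,-2.4,0,0,-1,0,0,0,-3,0,0,-1,0,0,0,-3,0,0,-1,0,0,0,-2.4,0,0,-1,0,0,0,-2,0,0,-1,0,-3,0.9,-0.2,0,0,-1,0,-4,1.3,0,0,0,0,0]
}}

```text
t: 10.5
ee_pos: [0.5368, 0.011, 0.2314]
orientation: [179.8, -0.0, 80.5]
wrist_force: [0.4, -0.0, -0.2]
grip_width: 0.997
```

{"op": "arm_command", "data": {
  "series": [-4,1.3,0,0,0,0,0,-4,1.3,0,0,0,0,0,-4,1.3,0,0,0,0,0,-3,0.9,0,0,0,0,0,-1.5,0.4,0,0,0,0,0,0,0,0,0,0,0,0,0,0,0,0,0,0,0,0,0,0,0,0,0,0]
}}

```text
t: 11.5
ee_pos: [0.5598, -0.1591, 0.2295]
orientation: [-180.0, -0.0, 80.5]
wrist_force: [0.9, 0.1, 1.1]
grip_width: 1.003
```

```bash
python3 -c "
from p import *
from h import *
from plant import read_camera
import cv2
c=read_camera('wrist'); cv2.imwrite('pics/w7.png',c['img'])
print(proj(frm(c),np.array([(.561,-.161,.154),(.561,-.161,.062)])))
plan([(.561,-.161,.112,80.4,6)],0)"
```

```text
[[322.69900251 269.20661985]
 [321.77501413 218.69773065]]
t 11.55 ee [ 0.5599 -0.1592  0.2295] [-1.7999e+02 -2.0000e-02  8.0450e+01] F [ 0.1 -0.7 -0.6] g 1.002
CALL
-0.03, 0.02, 1.96, -0, -0, 0.01, 0,, -0.03, 0.02, 1.96, -0, -0, 0.01, 0,, -0.03, 0.02, 1.96, -0, -0, 0.01, 0,, -0.03, 0.02, 1.96, -0, -0, 0.01, 0,, -0.03, 0.02, 1.96, -0, -0, 0.01, 0,, -0.03, 0.02, 1.96, -0, -0, 0.01, 0,, 0, 0, 0, 0, 0, 0, 0,, 0, 0, 0, 0, 0, 0, 0,
```

View pics/w7.png

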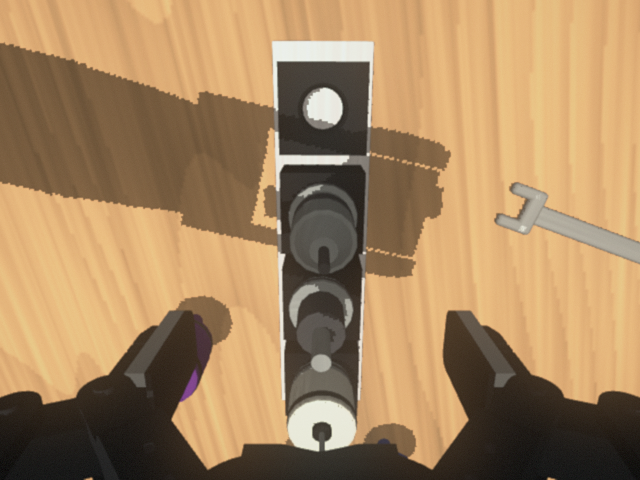

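{"op": "arm_command", "data": {
  "series": [-0.2,0.1,2,0,0,0,0,0,0,3,0,0,0,0,0,0,3,0,0,0,0,0,0,2,0,0,0,0,0,0,1.2,0,0,0,0,0,0,0.5,0,0,0,0.2,0,0,0,0,0,0,0.5,0,0,0,0,0,0,1]
}}

```text
t: 12.55
ee_pos: [0.5615, -0.1629, 0.114]
orientation: [179.9, 0.0, 80.4]
wrist_force: [0.0, 0.2, -2.5]
grip_width: 0.447
```

{"op": "arm_command", "data": {
  "series": [0,0,0,0,0,0,1,0,0,0,0,0,0,1,0,0,0,0,0,0,1,0,0,0,0,0,0,1,0,0,0,0,0,0,1,0,0,0,0,0,0,1,0,0,0,0,0,0,1,0,0,0,0,0,0,1]
}}

```text
t: 13.55
ee_pos: [0.5615, -0.1629, 0.1139]
orientation: [179.9, 0.0, 80.4]
wrist_force: [-1.1, -0.2, 5.0]
grip_width: 0.449
```

```bash
python3 -c "
from p import *
from h import *
print('purple',ray(TOP,(425,281),.05))
plan([(.561,-.161,.112,80.4,6)],0)"
```

```text
purple [ 0.42885716 -0.25847133  0.05      ]
t 13.55 ee [ 0.5615 -0.1629  0.1139] [1.7987e+02 3.0000e-02 8.0370e+01] F [-1.1 -0.2  5. ] g 0.449
CALL
0.03, -0.01, 0.03, 0.02, 0.01, -0, 0,, 0.03, -0.01, 0.03, 0.02, 0.01, -0, 0,, 0.03, -0.01, 0.03, 0.02, 0.01, -0, 0,, 0.03, -0.01, 0.03, 0.02, 0.01, -0, 0,, 0.03, -0.01, 0.03, 0.02, 0.01, -0, 0,, 0.03, -0.01, 0.03, 0.02, 0.01, -0, 0,, 0, 0, 0, 0, 0, 0, 0,, 0, 0, 0, 0, 0, 0, 0,
```

{"op": "arm_command", "data": {
  "series": [0,0,-0.5,0,0,0,1,0,0,-1,0,0,0,1,0,0,-2,0,0,0,1,0,0,-2.5,0,0,0,1,0,0,-2.5,0,0,0,1,0,0,-2,0,0,0,1,0,0,-1,0,0,0,1,0,0,-0.5,0,0,0,1]
}}

```text
t: 14.55
ee_pos: [0.5606, -0.1625, 0.2331]
orientation: [180.0, 0.0, 80.4]
wrist_force: [-0.1, -0.0, -3.8]
grip_width: 0.448
```

```bash
python3 -c "
from p import *
from plant import read_camera
import cv2
c=read_camera('wrist'); cv2.imwrite('pics/w8.png',c['img'])
plan([(.5461,.1515,.234,74.4,10)],1)"
```

```text
t 14.6 ee [ 0.5606 -0.1625  0.2331] [179.98   0.    80.37] F [-0.9 -0.4 -3.9] g 0.447
CALL
3.07, -0.67, -0.01, 0, 0, 0.6, 1,, 3.06, -0.7, -0.01, 0, 0, 0.6, 1,, 3.06, -0.73, -0.01, 0, 0, 0.6, 1,, 3.05, -0.76, -0.01, 0, 0, 0.6, 1,, 3.04, -0.8, -0.01, 0, 0, 0.6, 1,, 3.03, -0.83, -0.01, 0, 0, 0.6, 1,, 3.02, -0.86, -0.01, 0, 0, 0.6, 1,, 3.01, -0.89, -0.01, 0, 0, 0.6, 1,
CALL
3, -0.92, -0.01, 0, 0, 0.6, 1,, 3, -0.95, -0.01, 0, 0, 0.6, 1,, 0, 0, 0, 0, 0, 0, 1,, 0, 0, 0, 0, 0, 0, 1,, 0, 0, 0, 0, 0, 0, 1,, 0, 0, 0, 0, 0, 0, 1,, 0, 0, 0, 0, 0, 0, 1,, 0, 0, 0, 0, 0, 0, 1,
```

View pics/w8.png

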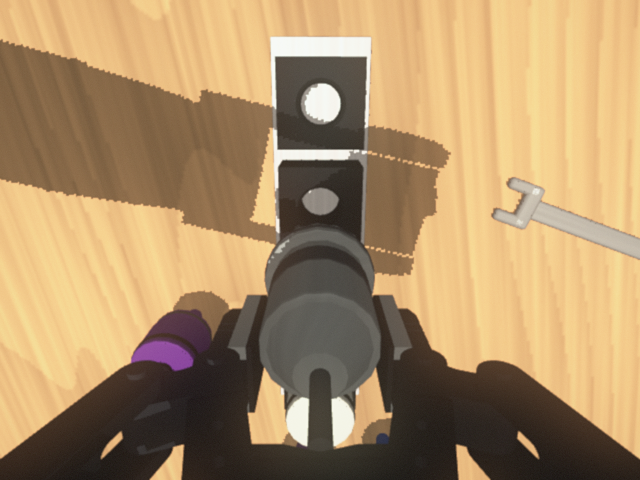

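```bash
python3 -c "
from p import *
held((320,337),.0)
held((320,377),.014)"
```

```text
offset tool mm [5.9 0.2 0. ]
offset tool mm [  1.4   0.3 -14. ]
```

{"op": "arm_command", "data": {
  "series": [2,-0.4,0,0,0,0.6,1,4,-0.9,0,0,0,0.7,1,4,-0.9,0,0,0,0.7,1,4,-1,0,0,0,0.7,1,4,-1,0,0,0,0.7,1,4,-1.1,0,0,0,0.7,1,3.5,-1,0,0,0,0.7,1,2,-0.6,0,0,0,0.6,1]
}}

```text
t: 15.7
ee_pos: [0.549, 0.1228, 0.231]
orientation: [-179.9, 0.0, 75.0]
wrist_force: [-0.1, -1.1, -3.2]
grip_width: 0.446
```

{"op": "arm_command", "data": {
  "series": [2,-0.6,0,0,0,0.6,1,0.7,-0.3,0,0,0,0,1,0,0,0,0,0,0,1,0,0,1,0,0,0,1,0,0,1,0,0,0,1,0,0,0.5,0,0,0,1,0,0,0,0,0,0,1,0,0,0,0,0,0,1]
}}

```text
t: 16.7
ee_pos: [0.5487, 0.1493, 0.2077]
orientation: [180.0, -0.0, 74.4]
wrist_force: [0.4, 0.4, -4.1]
grip_width: 0.451
```

```bash
python3 -c "
from p import *
from plant import read_camera
import cv2
c=read_camera('scene'); cv2.imwrite('pics/s9.png',cv2.resize(c['img'][180:340,240:520],None,fx=2.8,fy=2.8))
plan([(.5461-.0004,.1515-.001,.1119,74.4,6)],1)"
```

```text
t 16.75 ee [0.5488 0.1494 0.208 ] [ 1.7995e+02 -2.0000e-02  7.4370e+01] F [-0.2  0.8 -4.4] g 0.449
CALL
0, -0.06, 1.6, 0.01, -0, -0.01, 1,, 0, -0.06, 1.6, 0.01, -0, -0.01, 1,, 0, -0.06, 1.6, 0.01, -0, -0.01, 1,, 0, -0.06, 1.6, 0.01, -0, -0.01, 1,, 0, -0.06, 1.6, 0.01, -0, -0.01, 1,, 0, -0.06, 1.6, 0.01, -0, -0.01, 1,, 0, 0, 0, 0, 0, 0, 1,, 0, 0, 0, 0, 0, 0, 1,
```

View pics/s9.png

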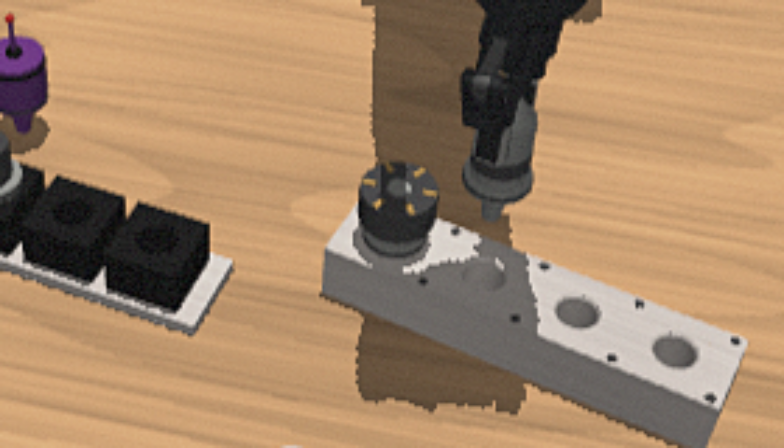

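{"op": "arm_command", "data": {
  "series": [0,-0.3,1,0,0,0,1,0,0,2,0,0,0,1,0,0,2,0,0,0,1,0,0,1.6,0,0,0,1,0,0,1.2,0,0,0,1,0,0,0.8,0,0,0,1,0,0,0.5,0,0,0,1,0,0,0,0,0,0,1]
}}

```text
t: 17.75
ee_pos: [0.5456, 0.1502, 0.1165]
orientation: [-180.0, 0.0, 74.4]
wrist_force: [-0.2, 0.0, -3.3]
grip_width: 0.447
```

{"op": "arm_command", "data": {
  "series": [0,0,0.1,0,0,0,1,0,0,0.1,0,0,0,1,0,0,0.1,0,0,0,1,0,0,0.1,0,0,0,1,0,0,0.05,0,0,0,1,0,0,0,0,0,0,1,0,0,0,0,0,0,1,0,0,0,0,0,0,1]
}}

```text
t: 18.75
ee_pos: [0.5456, 0.1502, 0.112]
orientation: [-180.0, 0.0, 74.4]
wrist_force: [-0.8, 0.2, -3.8]
grip_width: 0.447
```

{"op": "arm_command", "data": {
  "series": [0,0,0.03,0,0,0,1,0,0,0.03,0,0,0,1,0,0,0.03,0,0,0,1,0,0,0,0,0,0,1,0,0,0,0,0,0,1,0,0,0,0,0,0,1,0,0,0,0,0,0,1,0,0,0,0,0,0,1]
}}

```text
t: 19.75
ee_pos: [0.5457, 0.1503, 0.1119]
orientation: [180.0, -0.0, 74.4]
wrist_force: [-4.0, -0.4, 5.0]
grip_width: 0.446
```

Contact (force turned from −3.8 to +5 N). Release, rise.

{"op": "arm_command", "data": {
  "series": [0,0,0,0,0,0,0.4,0,0,0,0,0,0,0.2,0,0,0,0,0,0,0,0,0,0,0,0,0,0,0,0,-0.5,0,0,0,0,0,0,-1.5,0,0,0,0,0,0,-3,0,0,0,0,0,0,-4,0,0,0,0]
}}

```text
t: 20.75
ee_pos: [0.545, 0.1501, 0.2021]
orientation: [-179.9, 0.0, 74.4]
wrist_force: [0.8, 0.9, 0.2]
grip_width: 0.997
```

{"op": "arm_command", "data": {
  "series": [0,0,-3,0,0,-1,0,0,0,-1.5,0,0,-1,0,-3,0.5,0,0,0,-1,0,-5,0.8,0,0,0,-1,0,-5,0.9,0,0,0,-1,0,-5,0.9,0,0,0,-1,0,-5,0.9,0,0,0,0,0,-5,0.9,0,0,0,0,0]
}}

```text
t: 21.75
ee_pos: [0.5391, -0.1353, 0.2459]
orientation: [-180.0, -0.0, 80.4]
wrist_force: [0.9, -0.5, -0.4]
grip_width: 0.996
```

```bash
python3 -c "
from p import *
from plant import read_camera
import cv2
c=read_camera('scene'); cv2.imwrite('pics/s10.png',cv2.resize(c['img'][140:340,130:520],None,fx=2,fy=2))
plan([(.548,-.231,.235,80.4,6)],0)"
```

```text
t 21.8 ee [ 0.5392 -0.1415  0.2461] [179.95   0.35  80.18] F [ 0.9 -2.4 -0.6] g 0.997
CALL
-1.44, 0.4, 0.19, 0.01, 0.06, -0.04, 0,, -1.44, 0.4, 0.19, 0.01, 0.06, -0.04, 0,, -1.44, 0.4, 0.19, 0.01, 0.06, -0.04, 0,, -1.44, 0.4, 0.19, 0.01, 0.06, -0.04, 0,, -1.45, 0.4, 0.19, 0.01, 0.06, -0.04, 0,, -1.45, 0.39, 0.19, 0.01, 0.06, -0.04, 0,, 0, 0, 0, 0, 0, 0, 0,, 0, 0, 0, 0, 0, 0, 0,
```

View pics/s10.png

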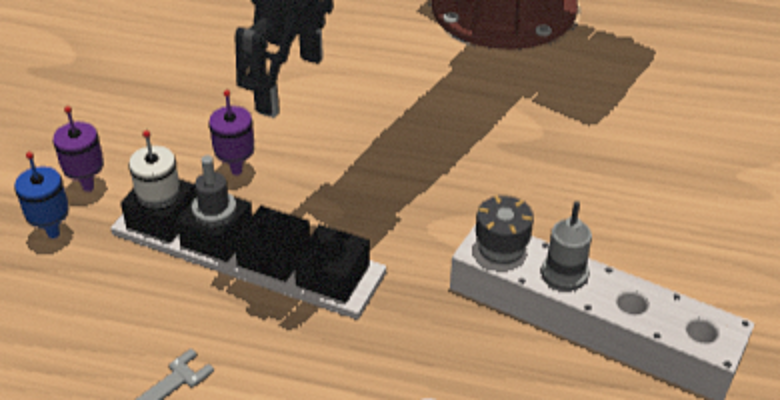

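{"op": "arm_command", "data": {
  "series": [-2.5,0.7,0.2,0,0,0,0,-3,0.8,0.3,0,0,0,0,-2.2,0.6,0.3,0,0,0,0,-0.8,0.2,0.3,0,0,0,0,0,0,0,0,0,0,0,0,0,0,0,0,0,0,0,0,0,0,0,0,0,0,0,0,0,0,0,0]
}}

```text
t: 22.8
ee_pos: [0.5482, -0.221, 0.2353]
orientation: [180.0, 0.0, 80.4]
wrist_force: [-0.1, -0.1, 0.5]
grip_width: 1.0
```

```bash
python3 -c "
from p import *
from h import *
from plant import read_camera
import cv2
c=read_camera('wrist'); cv2.imwrite('pics/w11.png',c['img'])
print(proj(frm(c),np.array([(.548,-.231,.128),(.548,-.231,.062)])))
plan([(.548,-.231,.089,80.4,6)],0)"
```

```text
[[322.18547543 261.20779205]
 [321.5932191  227.55619749]]
t 22.85 ee [ 0.5482 -0.2211  0.2353] [179.99  -0.    80.41] F [ 0.5 -0.3  0.3] g 0.999
CALL
-0.16, 0.02, 2.44, 0, -0, 0, 0,, -0.16, 0.02, 2.44, 0, -0, 0, 0,, -0.16, 0.02, 2.44, 0, -0, 0, 0,, -0.16, 0.02, 2.44, 0, -0, 0, 0,, -0.16, 0.02, 2.44, 0, -0, 0, 0,, -0.16, 0.02, 2.44, 0, -0, 0, 0,, 0, 0, 0, 0, 0, 0, 0,, 0, 0, 0, 0, 0, 0, 0,
```

View pics/w11.png

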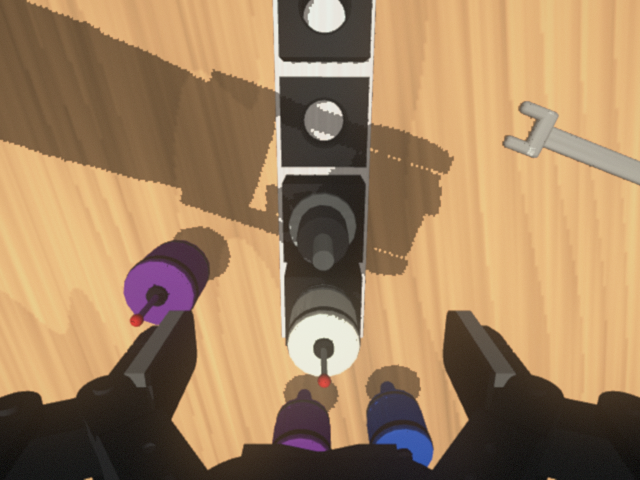

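{"op": "arm_command", "data": {
  "series": [-1,0.1,2,0,0,0,0,0,0,4,0,0,0,0,0,0,3.5,0,0,0,0,0,0,2.5,0,0,0,0,0,0,1.5,0,0,0,0,0,0,0.8,0,0,0,0,0,0,0.3,0,0,0,0,0,0,0,0,0,0,0]
}}

```text
t: 23.85
ee_pos: [0.548, -0.2319, 0.0899]
orientation: [179.9, 0.0, 80.4]
wrist_force: [-0.3, -0.4, 0.4]
grip_width: 1.002
```

```bash
python3 -c "
from p import *
from plant import read_camera
import cv2
c=read_camera('wrist'); cv2.imwrite('pics/w12.png',c['img'])
plan([(.548,-.231,.089,80.4,1)],0)"
```

```text
t 23.9 ee [ 0.5481 -0.2319  0.0901] [1.799e+02 4.000e-02 8.038e+01] F [ 0.3 -0.7  0.6] g 1.001
CALL
0.09, -0.03, 0.11, 0.1, 0.04, -0.02, 0,, 0, 0, 0, 0, 0, 0, 0,, 0, 0, 0, 0, 0, 0, 0,, 0, 0, 0, 0, 0, 0, 0,, 0, 0, 0, 0, 0, 0, 0,, 0, 0, 0, 0, 0, 0, 0,, 0, 0, 0, 0, 0, 0, 0,, 0, 0, 0, 0, 0, 0, 0,
```

View pics/w12.png

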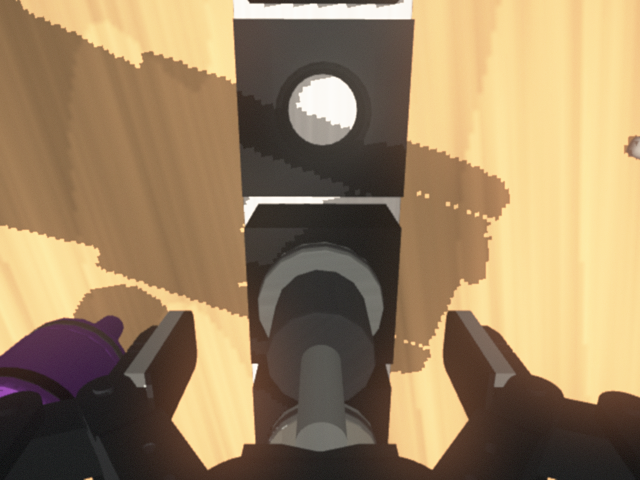

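{"op": "arm_command", "data": {
  "series": [0.1,0,0.05,0,0,0,0.3,0,0,0,0,0,0,0.6,0,0,0,0,0,0,1,0,0,0,0,0,0,1,0,0,0,0,0,0,1,0,0,0,0,0,0,1,0,0,0,0,0,0,1,0,0,0,0,0,0,1]
}}

```text
t: 24.9
ee_pos: [0.5481, -0.2308, 0.0892]
orientation: [179.9, 0.0, 80.4]
wrist_force: [0.0, 0.1, 5.2]
grip_width: 0.38
```

{"op": "arm_command", "data": {
  "series": [0,0,-0.5,0,0,0,1,0,0,-1.5,0,0,0,1,0,0,-2.5,0,0,0,1,0,0,-3,0,0,0,1,0,0,-3,0,0,0,1,0,0,-3,0,0,0,1,0,0,-2,0,0,0,1,0,0,-1,0,0,0,1]
}}

```text
t: 25.9
ee_pos: [0.5477, -0.2307, 0.2549]
orientation: [179.9, 0.0, 80.4]
wrist_force: [0.9, 0.4, -4.3]
grip_width: 0.381
```

```bash
python3 -c "
from p import *
from plant import read_camera
import cv2
c=read_camera('wrist'); cv2.imwrite('pics/w13.png',c['img'])
plan([(.5655,.2208,.255,74.4,12)],1)"
```

```text
t 25.95 ee [ 0.5481 -0.2308  0.2556] [1.7988e+02 5.0000e-02 8.0370e+01] F [ 0.5 -0.8 -2.3] g 0.383
CALL
3.73, -0.49, 0, 0.01, 0, 0.5, 1,, 3.73, -0.52, 0, 0.01, 0, 0.5, 1,, 3.73, -0.55, 0, 0.01, 0, 0.5, 1,, 3.72, -0.58, 0, 0.01, 0, 0.5, 1,, 3.72, -0.62, 0, 0.01, 0, 0.5, 1,, 3.71, -0.65, 0, 0.01, 0, 0.5, 1,, 3.7, -0.68, 0, 0.01, 0, 0.5, 1,, 3.7, -0.71, 0, 0.01, 0, 0.5, 1,
CALL
3.69, -0.74, 0, 0.01, 0, 0.5, 1,, 3.69, -0.78, 0, 0.01, 0, 0.5, 1,, 3.68, -0.81, 0, 0.01, 0, 0.5, 1,, 3.67, -0.84, 0, 0.01, 0, 0.5, 1,, 0, 0, 0, 0, 0, 0, 1,, 0, 0, 0, 0, 0, 0, 1,, 0, 0, 0, 0, 0, 0, 1,, 0, 0, 0, 0, 0, 0, 1,
```

View pics/w13.png

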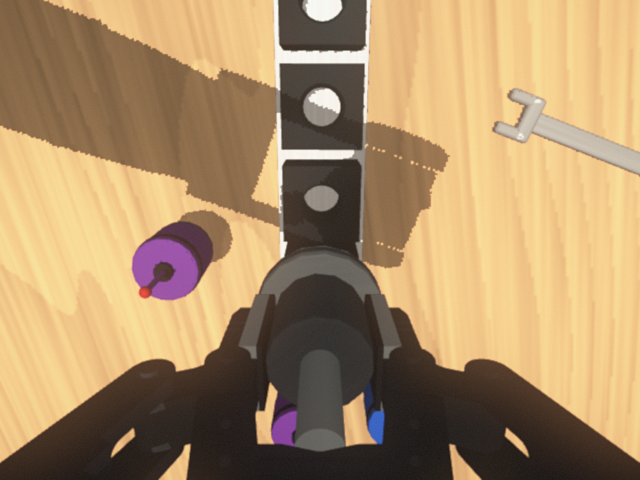

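{"op": "arm_command", "data": {
  "series": [2.5,-0.3,0,0,0,0.5,1,4.5,-0.6,0,0,0,0.5,1,5,-0.7,0,0,0,0.6,1,5,-0.8,0,0,0,0.7,1,5,-0.8,0,0,0,0.7,1,5,-0.9,0,0,0,0.7,1,5,-0.9,0,0,0,0.7,1,5,-1.0,0,0,0,0.7,1]
}}

```text
t: 26.95
ee_pos: [0.5639, 0.1454, 0.2519]
orientation: [-179.9, 0.1, 75.2]
wrist_force: [2.3, 0.1, -2.1]
grip_width: 0.381
```

{"op": "arm_command", "data": {
  "series": [4,-0.9,0,0,0,0.9,1,2.4,-0.6,0,0,0,0,1,1,-0.2,0,0,0,0,1,0,0,0,0,0,0,1,0,0,0,0,0,0,1,0,0,1.5,0,0,0,1,0,0,1.5,0,0,0,1,0,0,0,0,0,0,1]
}}

```text
t: 27.95
ee_pos: [0.566, 0.2189, 0.2204]
orientation: [-179.7, 0.2, 74.3]
wrist_force: [-0.1, -0.4, -2.9]
grip_width: 0.378
```

```bash
python3 -c "
from p import *
plan([(.5655,.2208,.0872,74.4,6)],1)"
```

```text
t 27.95 ee [0.566  0.2189 0.2204] [-1.7971e+02  1.7000e-01  7.4330e+01] F [-0.1 -0.4 -2.9] g 0.378
CALL
0.03, -0, 2.22, -0.05, 0.03, -0.01, 1,, 0.03, -0.01, 2.22, -0.05, 0.03, -0.01, 1,, 0.03, -0.01, 2.22, -0.05, 0.03, -0.01, 1,, 0.03, -0.01, 2.22, -0.05, 0.03, -0.01, 1,, 0.03, -0.01, 2.22, -0.05, 0.03, -0.01, 1,, 0.03, -0.01, 2.22, -0.05, 0.03, -0.01, 1,, 0, 0, 0, 0, 0, 0, 1,, 0, 0, 0, 0, 0, 0, 1,
```

{"op": "arm_command", "data": {
  "series": [0.2,0,1.5,0,0,0,1,0,0,3,0,0,0,1,0,0,3,0,0,0,1,0,0,2.3,0,0,0,1,0,0,1.5,0,0,0,1,0,0,1,0,0,0,1,0,0,0.5,0,0,0,1,0,0,0,0,0,0,1]
}}

```text
t: 28.95
ee_pos: [0.5686, 0.2218, 0.0958]
orientation: [180.0, -0.0, 74.4]
wrist_force: [0.7, 0.4, -2.6]
grip_width: 0.381
```

{"op": "arm_command", "data": {
  "series": [0,0,0.1,0,0,0,1,0,0,0.1,0,0,0,1,0,0,0.1,0,0,0,1,0,0,0.05,0,0,0,1,0,0,0.05,0,0,0,1,0,0,0,0,0,0,1,0,0,0,0,0,0,1,0,0,0,0,0,0,1]
}}

```text
t: 29.95
ee_pos: [0.5683, 0.2218, 0.0916]
orientation: [180.0, -0.0, 74.4]
wrist_force: [-0.7, -0.4, -2.7]
grip_width: 0.381
```

{"op": "arm_command", "data": {
  "series": [-0.1,-0.2,0,0,0,0,1,0,0,0.1,0,0,0,1,0,0,0.1,0,0,0,1,0,0,0.1,0,0,0,1,0,0,0.1,0,0,0,1,0,0,0,0,0,0,1,0,0,0,0,0,0,1,0,0,0,0,0,0,1]
}}

```text
t: 30.95
ee_pos: [0.5662, 0.2214, 0.0877]
orientation: [180.0, -0.0, 74.4]
wrist_force: [0.6, 0.5, -3.1]
grip_width: 0.383
```

{"op": "arm_command", "data": {
  "series": [0,0,0.03,0,0,0,1,0,0,0.03,0,0,0,1,0,0,0.03,0,0,0,1,0,0,0,0,0,0,1,0,0,0,0,0,0,1,0,0,0,0,0,0,1,0,0,0,0,0,0,1,0,0,0,0,0,0,1]
}}

```text
t: 31.95
ee_pos: [0.5662, 0.2214, 0.0872]
orientation: [180.0, -0.0, 74.4]
wrist_force: [-4.2, -0.3, 4.8]
grip_width: 0.382
```

Contact. Release and go for the probe.

{"op": "arm_command", "data": {
  "series": [0,0,0,0,0,0,0.5,0,0,0,0,0,0,0.3,0,0,0,0,0,0,0,0,0,0,0,0,0,0,0,0,-0.5,0,0,0,0,0,0,-2,0,0,0,0,0,0,-4,0,0,0,0,0,0,-4.5,0,0,0,0]
}}

```text
t: 32.95
ee_pos: [0.566, 0.2213, 0.1988]
orientation: [180.0, -0.0, 74.4]
wrist_force: [1.2, -0.6, 0.5]
grip_width: 0.997
```

{"op": "arm_command", "data": {
  "series": [0,0,-4,0,0,-1,0,-3,0.5,-1,0,0,-1,0,-5,0.8,0,0,0,-1,0,-5,0.8,0,0,0,-1,0,-5,0.9,0,0,0,-1,0,-5,0.9,0,0,0,-1,0,-5,0.9,0,0,0,0,0,-5,0.9,0,0,0,0,0]
}}

```text
t: 33.95
ee_pos: [0.5559, -0.1149, 0.2489]
orientation: [179.8, 0.0, 80.4]
wrist_force: [-0.1, 0.5, 0.3]
grip_width: 1.002
```

{"op": "arm_command", "data": {
  "series": [-5,0.9,0,0,0,0,0,-5,0.9,0,0,0,0,0,-5,0.9,0,0,0,0,0,-3,0.6,0,0,0,0,0,-2,0.3,0,0,0,0,0,0,0,0,0,0,0,0,0,0,0,0,0,0,0,0,0,0,0,0,0,0]
}}

```text
t: 34.95
ee_pos: [0.5579, -0.3149, 0.2468]
orientation: [-180.0, -0.0, 80.5]
wrist_force: [0.4, 0.2, -0.2]
grip_width: 1.001
```

```bash
python3 -c "
from p import *
from h import *
from plant import read_camera
import cv2
c=read_camera('scene'); cv2.imwrite('pics/s14.png',cv2.resize(c['img'][140:340,130:520],None,fx=2,fy=2))
c=read_camera('wrist'); cv2.imwrite('pics/w14.png',c['img'])
print(proj(frm(c),np.array([(.5368,-.3015,.102),(.5368,-.3015,.142)])))
plan([(.5368,-.3015,.2,80.4,6)],0)"
```

```text
[[283.27677107 210.73299004]
 [277.31858202 229.07514728]]
t 35.05 ee [ 0.5579 -0.3152  0.2468] [-1.7999e+02 -1.0000e-02  8.0450e+01] F [0.6 0.3 0.4] g 1.001
CALL
0.17, -0.38, 0.78, -0, -0, 0.01, 0,, 0.17, -0.38, 0.78, -0, -0, 0.01, 0,, 0.17, -0.38, 0.78, -0, -0, 0.01, 0,, 0.17, -0.38, 0.78, -0, -0, 0.01, 0,, 0.17, -0.38, 0.78, -0, -0, 0.01, 0,, 0.17, -0.38, 0.78, -0, -0, 0.01, 0,, 0, 0, 0, 0, 0, 0, 0,, 0, 0, 0, 0, 0, 0, 0,
```

View pics/s14.png

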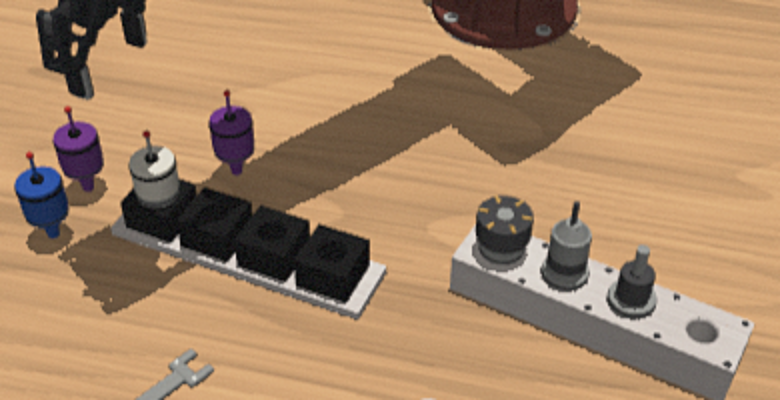

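View pics/w14.png

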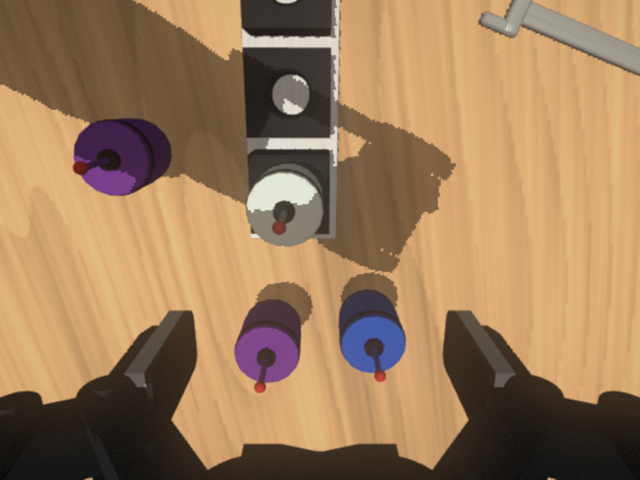

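{"op": "arm_command", "data": {
  "series": [0.5,-1.1,0.5,0,0,0,0,0.5,-1.1,1,0,0,0,0,0,0,1.5,0,0,0,0,0,0,1.5,0,0,0,0,0,0,0,0,0,0,0,0,0,0,0,0,0,0,0,0,0,0,0,0,0,0,0,0,0,0,0,0]
}}

```text
t: 36.05
ee_pos: [0.5381, -0.3032, 0.2024]
orientation: [179.9, 0.0, 80.4]
wrist_force: [-0.7, -0.2, -0.3]
grip_width: 1.0
```

```bash
python3 -c "
from p import *
from h import *
for u in((511,241),(510,198)): print(ray(TOP,u,.084))
plan([(.5368,-.3015,.099,80.4,1)],0)"
```

```text
[ 0.49880482 -0.41050022  0.084     ]
[ 0.5781226 -0.4126771  0.084    ]
t 36.05 ee [ 0.5381 -0.3032  0.2024] [1.7993e+02 3.0000e-02 8.0370e+01] F [-0.7 -0.2 -0.3] g 1.0
CALL
0.15, -0.16, 10.34, 0.07, 0.03, -0.03, 0,, 0, 0, 0, 0, 0, 0, 0,, 0, 0, 0, 0, 0, 0, 0,, 0, 0, 0, 0, 0, 0, 0,, 0, 0, 0, 0, 0, 0, 0,, 0, 0, 0, 0, 0, 0, 0,, 0, 0, 0, 0, 0, 0, 0,, 0, 0, 0, 0, 0, 0, 0,
```

{"op": "arm_command", "data": {
  "series": [0.15,-0.15,1.5,0,0,0,0,0,0,2.5,0,0,0,0,0,0,2.5,0,0,0,0,0,0,1.8,0,0,0,0,0,0,1.2,0,0,0,0,0,0,0.8,0,0,0,0,0,0,0,0,0,0,0,0,0,0,0,0,0,0]
}}

```text
t: 37.05
ee_pos: [0.5371, -0.3015, 0.0996]
orientation: [179.9, 0.0, 80.4]
wrist_force: [0.0, 0.7, 0.2]
grip_width: 1.0
```

```bash
python3 -c "
from p import *
from plant import read_camera
import cv2
c=read_camera('wrist'); cv2.imwrite('pics/w15.png',c['img'])
plan([(.5368,-.3015,.099,80.4,1)],0)"
```

```text
t 37.1 ee [ 0.5371 -0.3016  0.0998] [1.799e+02 5.000e-02 8.037e+01] F [ 0.2 -0.   0.6] g 0.999
CALL
0, -0.03, 0.08, 0.1, 0.05, -0.03, 0,, 0, 0, 0, 0, 0, 0, 0,, 0, 0, 0, 0, 0, 0, 0,, 0, 0, 0, 0, 0, 0, 0,, 0, 0, 0, 0, 0, 0, 0,, 0, 0, 0, 0, 0, 0, 0,, 0, 0, 0, 0, 0, 0, 0,, 0, 0, 0, 0, 0, 0, 0,
```

View pics/w15.png

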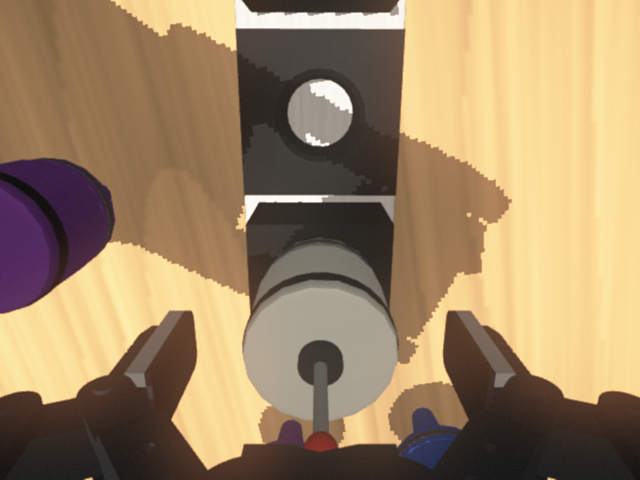

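```bash
python3 -c "
from p import *
held((321,352),.0022)"
```

```text
offset tool mm [ 2.4  0.4 -2.2]
```

{"op": "arm_command", "data": {
  "series": [0,0,0,0,0,0,0.2,0,0,0,0,0,0,0.5,0,0,0,0,0,0,1,0,0,0,0,0,0,1,0,0,0,0,0,0,1,0,0,0,0,0,0,1,0,0,0,0,0,0,1,0,0,0,0,0,0,1]
}}

```text
t: 38.15
ee_pos: [0.537, -0.3015, 0.0995]
orientation: [179.9, 0.0, 80.4]
wrist_force: [0.6, 0.2, 5.8]
grip_width: 0.565
```

{"op": "arm_command", "data": {
  "series": [0,0,-0.5,0,0,0,1,0,0,-1.5,0,0,0,1,0,0,-2.5,0,0,0,1,0,0,-3,0,0,0,1,0,0,-3,0,0,0,1,0,0,-3,0,0,0,1,0,0,-2,0,0,0,1,0,0,-1,0,0,0,1]
}}

```text
t: 39.15
ee_pos: [0.5365, -0.3012, 0.2648]
orientation: [179.9, 0.0, 80.4]
wrist_force: [0.0, 0.0, -3.6]
grip_width: 0.568
```

```bash
python3 -c "
from p import *
from plant import read_camera
import cv2
c=read_camera('wrist'); cv2.imwrite('pics/w16.png',c['img'])
plan([(.5849,.2902,.265,74.4,14)],1)"
```

```text
t 39.2 ee [ 0.5369 -0.3014  0.2657] [1.7989e+02 6.0000e-02 8.0370e+01] F [ 0.5  0.2 -2.7] g 0.567
CALL
4.22, -0.37, 0, 0.01, 0, 0.43, 1,, 4.22, -0.4, 0, 0.01, 0, 0.43, 1,, 4.22, -0.43, 0, 0.01, 0, 0.43, 1,, 4.21, -0.46, 0, 0.01, 0, 0.43, 1,, 4.21, -0.49, 0, 0.01, 0, 0.43, 1,, 4.21, -0.53, 0, 0.01, 0, 0.43, 1,, 4.2, -0.56, 0, 0.01, 0, 0.43, 1,, 4.2, -0.59, 0, 0.01, 0, 0.43, 1,
CALL
4.19, -0.62, 0, 0.01, 0, 0.43, 1,, 4.19, -0.65, 0, 0.01, 0, 0.43, 1,, 4.18, -0.68, 0, 0.01, 0, 0.43, 1,, 4.18, -0.71, 0, 0.01, 0, 0.43, 1,, 4.17, -0.74, 0, 0.01, 0, 0.43, 1,, 4.17, -0.77, 0, 0.01, 0, 0.43, 1,, 0, 0, 0, 0, 0, 0, 1,, 0, 0, 0, 0, 0, 0, 1,
```

View pics/w16.png

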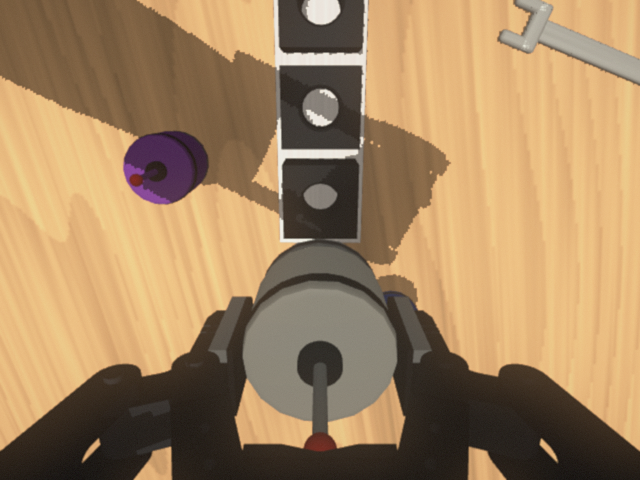

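{"op": "arm_command", "data": {
  "series": [2.5,-0.2,0,0,0,0.3,1,4.5,-0.4,0,0,0,0.5,1,5,-0.5,0,0,0,0.5,1,5,-0.5,0,0,0,0.5,1,5,-0.6,0,0,0,0.5,1,5,-0.6,0,0,0,0.5,1,5,-0.7,0,0,0,0.5,1,5,-0.7,0,0,0,0.5,1]
}}

```text
t: 40.2
ee_pos: [0.567, 0.0716, 0.262]
orientation: [-179.8, 0.0, 76.6]
wrist_force: [0.2, -0.0, -4.1]
grip_width: 0.57
```

{"op": "arm_command", "data": {
  "series": [5,-0.7,0,0,0,0.5,1,5,-0.8,0,0,0,0.5,1,5,-0.8,0,0,0,0.5,1,4,-0.7,0,0,0,0.5,1,2.6,-0.5,0,0,0,0.2,1,0,0,0,0,0,0,1,0,0,0,0,0,0,1,0,0,0,0,0,0,1]
}}

```text
t: 41.2
ee_pos: [0.5872, 0.2869, 0.2631]
orientation: [-180.0, 0.1, 74.3]
wrist_force: [-0.7, 0.1, -4.1]
grip_width: 0.567
```

```bash
python3 -c "
from p import *
plan([(.5843,.2881,.0975,74.4,1)],1)"
```

```text
t 41.2 ee [0.5872 0.2869 0.2631] [-1.7995e+02  6.0000e-02  7.4310e+01] F [-0.7  0.1 -4.1] g 0.567
CALL
0.06, -0.3, 16.56, -0.05, 0.06, -0.09, 1,, 0, 0, 0, 0, 0, 0, 1,, 0, 0, 0, 0, 0, 0, 1,, 0, 0, 0, 0, 0, 0, 1,, 0, 0, 0, 0, 0, 0, 1,, 0, 0, 0, 0, 0, 0, 1,, 0, 0, 0, 0, 0, 0, 1,, 0, 0, 0, 0, 0, 0, 1,
```

{"op": "arm_command", "data": {
  "series": [0,-0.3,1.5,0,0,0,1,0,0,3,0,0,0,1,0,0,3,0,0,0,1,0,0,2.5,0,0,0,1,0,0,1.5,0,0,0,1,0,0,0.5,0,0,0,1,0,0,0,0,0,0,1,0,0,0,0,0,0,1]
}}

```text
t: 42.2
ee_pos: [0.5855, 0.2891, 0.1453]
orientation: [179.9, -0.1, 74.4]
wrist_force: [-0.9, -0.3, -4.6]
grip_width: 0.564
```

```bash
python3 -c "
from p import *
plan([(.5843,.2881,.0975,74.4,1)],1)"
```

```text
t 42.2 ee [0.5855 0.2891 0.1453] [ 1.7987e+02 -9.0000e-02  7.4370e+01] F [-0.9 -0.3 -4.6] g 0.564
CALL
-0.14, -0.1, 4.78, 0.13, -0.09, -0.03, 1,, 0, 0, 0, 0, 0, 0, 1,, 0, 0, 0, 0, 0, 0, 1,, 0, 0, 0, 0, 0, 0, 1,, 0, 0, 0, 0, 0, 0, 1,, 0, 0, 0, 0, 0, 0, 1,, 0, 0, 0, 0, 0, 0, 1,, 0, 0, 0, 0, 0, 0, 1,
```

{"op": "arm_command", "data": {
  "series": [-0.1,-0.1,0.5,0,0,0,1,0,0,1,0,0,0,1,0,0,1,0,0,0,1,0,0,0.9,0,0,0,1,0,0,0.6,0,0,0,1,0,0,0.2,0,0,0,1,0,0,0,0,0,0,1,0,0,0,0,0,0,1]
}}

```text
t: 43.2
ee_pos: [0.5837, 0.2883, 0.1019]
orientation: [179.9, -0.0, 74.4]
wrist_force: [1.8, 1.4, -5.5]
grip_width: 0.566
```

{"op": "arm_command", "data": {
  "series": [0,0,0.1,0,0,0,1,0,0,0.1,0,0,0,1,0,0,0.1,0,0,0,1,0,0,0.1,0,0,0,1,0,0,0,0,0,0,1,0,0,0,0,0,0,1,0,0,0,0,0,0,1,0,0,0,0,0,0,1]
}}

```text
t: 44.2
ee_pos: [0.5839, 0.2885, 0.0982]
orientation: [179.9, -0.1, 74.4]
wrist_force: [3.4, 2.9, -1.2]
grip_width: 0.564
```

{"op": "arm_command", "data": {
  "series": [0,0,0.03,0,0,0,1,0,0,0.03,0,0,0,1,0,0,0,0,0,0,1,0,0,0,0,0,0,1,0,0,0,0,0,0,1,0,0,0,0,0,0,1,0,0,0,0,0,0,1,0,0,0,0,0,0,1]
}}

```text
t: 45.2
ee_pos: [0.5839, 0.2885, 0.0977]
orientation: [179.9, -0.1, 74.4]
wrist_force: [2.9, 3.6, 0.5]
grip_width: 0.564
```

```bash
python3 -c "
from p import *
from plant import read_camera
import cv2
c=read_camera('scene'); cv2.imwrite('pics/s17.png',cv2.resize(c['img'][220:360,340:520],None,fx=4,fy=4))
plan([(.5843,.2881,.0975,74.4,1)],1)"
```

```text
t 45.25 ee [0.5839 0.2885 0.0977] [ 1.7992e+02 -8.0000e-02  7.4360e+01] F [ 4.1  4.2 -0.3] g 0.563
CALL
-0.03, 0.05, 0.02, 0.08, -0.08, -0.04, 1,, 0, 0, 0, 0, 0, 0, 1,, 0, 0, 0, 0, 0, 0, 1,, 0, 0, 0, 0, 0, 0, 1,, 0, 0, 0, 0, 0, 0, 1,, 0, 0, 0, 0, 0, 0, 1,, 0, 0, 0, 0, 0, 0, 1,, 0, 0, 0, 0, 0, 0, 1,
```

View pics/s17.png

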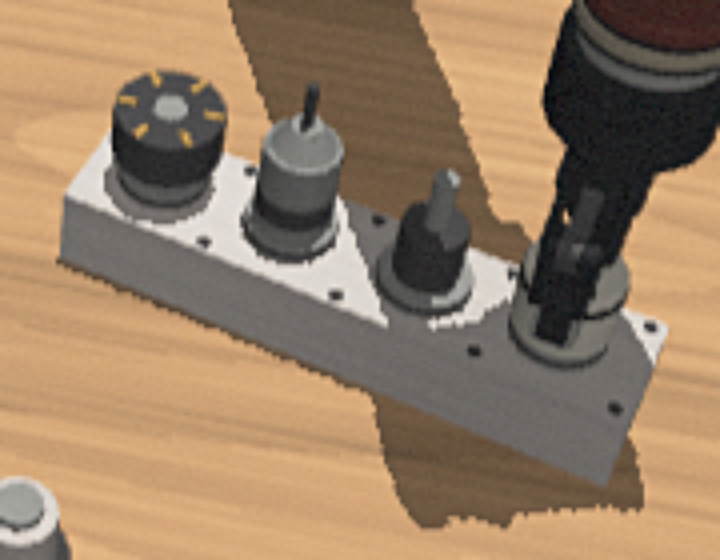

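{"op": "arm_command", "data": {
  "series": [0.1,0.05,0,0,0,0,1,0,0,0.03,0,0,0,1,0,0,0.02,0,0,0,1,0,0,0,0,0,0,1,0,0,0,0,0,0,1,0,0,0,0,0,0,1,0,0,0,0,0,0,1,0,0,0,0,0,0,1]
}}

```text
t: 46.25
ee_pos: [0.5841, 0.2889, 0.0975]
orientation: [180.0, 0.0, 74.4]
wrist_force: [1.5, 1.7, 4.7]
grip_width: 0.566
```

Seated (+4.7 N). Release and rise.

{"op": "arm_command", "data": {
  "series": [0,0,0,0,0,0,0.35,0,0,0,0,0,0,0.2,0,0,0,0,0,0,0,0,0,0,0,0,0,0,0,0,0,0,0,0,0,0,0,-0.5,0,0,0,0,0,0,-1.5,0,0,0,0,0,0,-3,0,0,0,0]
}}

```text
t: 47.25
ee_pos: [0.5831, 0.2886, 0.1465]
orientation: [-179.9, 0.1, 74.4]
wrist_force: [-0.1, 0.3, 0.4]
grip_width: 0.998
```

{"op": "arm_command", "data": {
  "series": [0,0,-4,0,0,0,0,0,0,-4,0,0,0,0,0,0,-3,0,0,0,0,-1,-3,-1,0,0,0,0,0,-5,0,0,0,0,0,0,-5,0,0,0,0,0,0,-3,0,0,0,0,0,0,0,0,0,0,0,0]
}}

```text
t: 48.25
ee_pos: [0.4257, 0.3231, 0.268]
orientation: [179.9, -0.1, 74.5]
wrist_force: [1.5, 0.9, 0.6]
grip_width: 0.997
```

```bash
python3 -c "
from p import *
from plant import read_camera
import cv2
c=read_camera('scene'); cv2.imwrite('pics/s18.png',cv2.resize(c['img'][220:360,340:520],None,fx=4,fy=4))
c=read_camera('top'); cv2.imwrite('pics/t18.png',cv2.resize(c['img'][150:290,90:340],None,fx=3,fy=3))
print(env.sense()['ee_pos'],env.sense()['wrist_force'],env.sense()['t'])"
```

```text
[0.42790927 0.32261559 0.26792138] [0.91526332 0.43514408 0.52171981] 48.35
```

View pics/s18.png

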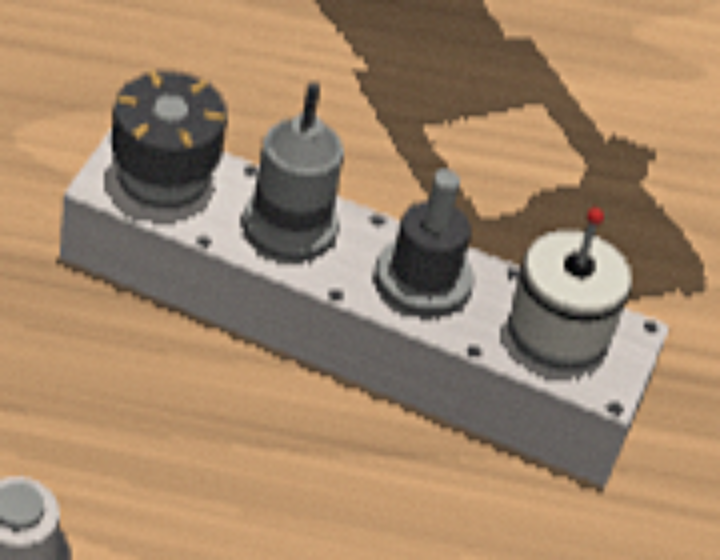

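View pics/t18.png

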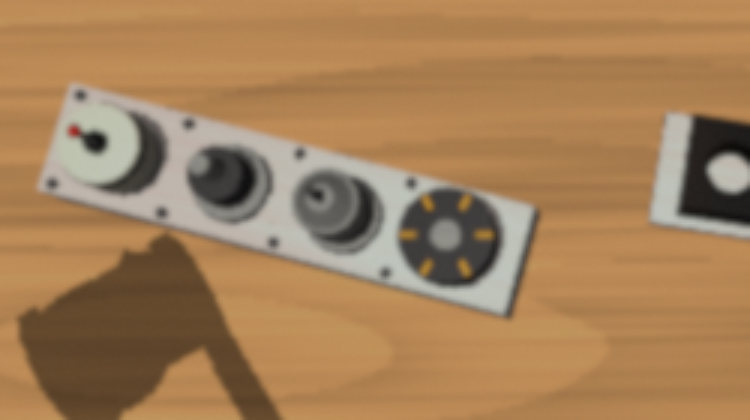

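All four stand upright and flush in the magazine. From left to right in the enlarged top view: probe (97,145), end mill (228,183), drill chuck (338,208), face mill (450,236). The robot is clear.

```bash
python3 -c "
from plant import ticket
print(ticket.finish_job())"
```

```text
the job is handed in; nothing more can be done
None
```

I moved all four holders into the magazine in reverse order and handed the job in at about 48 s, well inside the 115 s limit. The sleeves held, from left to right, face mill, drill chuck, end mill and probe. The pockets now hold, from left to right, probe, end mill, drill chuck and face mill.

- **Final check:** the last scene and top pictures show every holder upright with its flange on the magazine top. The gripper was open and clear of everything, with wrist force about 1 N.
- **Seating:** I lowered the holders slowly and released the drill chuck, end mill and probe once the wrist force showed contact (about +5 N). The face mill's contact reading was weaker (from −5 to −3 N), so I lowered it about 1 mm more before releasing.
- **One disagreement:** while seating, the probe showed a small sideways force of about 4 to 6 N, probably its shank touching the pocket wall. I shifted it about 1 mm to ease this, and it then seated normally.

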